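# Lock the flow straightener into its bayonet collar

## Robot

A 7-joint arm with a two-finger parallel gripper is mounted at the origin on the work surface. World frame = base frame: x ahead of the robot, y to its left, z up, the work surface at z = 0. Lengths are in m, angles in degrees, forces in N, time in s.
With the tool pointing down it reaches from about 0.4 to 0.9 m from the base axis. Payload 5.6 kg.
Tool frame: the origin (TCP) lies between the finger pads; the fingertips stand ahead of it and the grasp point (between the pads) lies 8 mm behind it (manip.finger_overhang is the z of the fingertips in the tool frame, in m); z points along the fingers, y is the line along which they close (so a half turn about z gives the same grasp; the last joint's range is limited). The gripper opens to 92 mm and grips with 3 to 60 N. Pads are 20 mm wide; open, the fingers measure 128 mm over their backs; the gripper's body (75 mm by 189 mm) begins 69 mm behind the grasp point.
Start: joints at [72.25, 26.786, -0.665, 91.828, 0.344, 61.387, -3.226], TCP at [0.171, -0.627, 0.226] pointing down, gripper open.
Joint ranges: [-144.91, 144.91], [-17.63, 115.5], [-89.93, 88.59], [15.96, 139.68], [-74.01, 254.01], [8.47, 105.57], [-167.45, 167.45]. Speed limits (degrees/s): [147.25, 147.25, 180, 180, 180, 180, 180].

## Interface

Orientations are given as a 3x3 rotation matrix whose columns are the frame's x, y, z axes.
In Python, from rig import manip gives the robot as it stands.
- The arm moves only by the tool servo_tool, never from a script. Its argument "moves" is a list of rows, each an object of numbers: "jaw": the opening, from 0 (shut) to 1 (fully open); "dx", "dy", "dz": the shift along the tool's x, y, z in mm; "rx", "ry", "rz": the turn, a rotation vector about the tool's x, y, z in rad. In form: [{"jaw": .., "dx": .., "dy": .., "dz": .., "rx": .., "ry": .., "rz": ..}, ...]. A call has 1 to 10 rows; each row shifts and turns the commanded pose from where the row before left it, along the tool's axes as they then stand; what a row does not reach is not made up. A row lasts 1/8 s, in which the tool goes at most 62.5 mm and 10.7 degrees, less where a joint would pass 70% of its speed; a pose out of reach is approached as far as the arm can. A call with a gripper value outside its range is refused whole. The fingers move at their own pace and stop on an object; "force" is the grip in N (left out, the last holds). Time passes only in rows, so rows that do not move let the fingers close. It gives the time, the measured TCP pose, the force, the opening and the grip force at its end, in the units of the state.
- manip.get_obs(): the state, without advancing time (a new reading comes with each control period).
- manip.grab_frame(name): name is "scene" or "top"; returns a dict with "img" (420x560x3 uint8, blue, green, red), "depth" (420x560 float32, m along the optical axis (not along the pixel's ray), 0 where there is no reading), "fx", "fy", "cx", "cy" (pixels), "cam_to_world" (4x4, takes a point from camera to world coordinates). Camera axes: x right, y up, looking along -z (the intrinsics and any distortion apply to the point x, -y, -z); pixel columns grow to the right and rows downward; lengths in m; the calibration is good to about 2 mm. A picture is of the moment at which its call begins.
- manip.close_job(): hands the job in; it is judged then, once.
The state is a dict: "clock": time; "qpos": joint angles; "qd": joint speeds; "joint_efforts": joint torques, N m; "position": TCP position; "eef_rot": TCP orientation; "wrist_force": force on the tool from outside, world axes, zero at the start; "moment": the same for the moment, N m; "gripper_width": finger opening in m; "gripper_force": force on a finger pad.
Only numpy, scipy, OpenCV 4.12 (cv2) and the standard library are available. Lean on these libraries where they do the work, as an engineer would, in place of code of your own. Each camera call takes 0.05 s, during which the arm holds its last target. There are 200 camera calls.

## Task

Pick up the steel flow straightener by its red handle, lower it upright into the blue bayonet collar with its lugs passing down through the entry slots so that it hangs on the ledge inside, then turn it clockwise (seen from above) until its lugs drop into the hidden locking notches, and let go. Feel your way: press and turn gently, never forcing it against the collar or its end stop. Leave the gauge, the valve body, the gear housing and the toggle switches as they are.

Things in the scene. Friction and masses are not known exactly. Their poses are not given: they have to be found in the camera images.
- straightener_center (a point): Loose steel flow straightener, 0.25 to 0.5 kg, 110 mm tall, upright on the mat. This point: on its axis, 55 mm above its underside; z up along the axis, x along the handle bar and the lugs. Tube 44 mm across, from the underside (lowest 6 mm taper to 34 mm) up to 62 mm. A half turn about z gives the same shape.
- handle (a point): Centre of the straightener's red handle bar, on its axis, 96 mm above its underside. Bar 50 mm long (x), 12 mm thick (y), 28 mm tall, on two posts above the tube; free space below the bar's underside 20 mm.
- lug (a point): Middle of one of the two brass lugs, on the +x side of the straightener; the other is opposite. Lugs reach 31 mm from the axis, are 8 mm wide (y) and 6 mm tall; their undersides are 40 mm above the straightener's underside. With both lugs down in the notches the straightener's underside is 5 mm above the panel and it can turn neither way; held loosely, it drops into them by its own weight.
- collar: Fixed blue upright bayonet collar, 82 mm across, 65 mm tall, on a 124 mm foot plate 6 mm thick. Origin: centre of its underside on the panel, z up, x towards an entry slot. Bore 49 mm across, hollow to the panel. It and the straightener stand at most 25 N of contact force between them.
- collar_mouth (a point): Centre of the collar's mouth, 65 mm above the panel. An alloy flange ring, 6 mm thick, closes the top around the bore, except at the two entry slots.
- entry_slot (a point): One entry slot in the flange, on the collar's +x side, the other opposite; yellow dabs on the rim mark them. 12 mm wide at the bore to 16 mm outside, reaching 34.5 mm from the axis. A lug enters here from above.
- ledge (a point): Level ledge under the slot, 50 mm above the panel. With lugs on it the straightener's underside is 10 mm up. From here lugs turn only clockwise seen from above, in a 9 mm high channel under the flange. The two locking notches lie 29 to 75 degrees on: set by hand, different each time, not measured and hidden. Notches: 12 mm wide, 5 mm deep; an end stop stands just past each.
- mat: Black rubber mat, 120 x 120 x 4 mm, fixed; origin at the centre of its underside. At the start the straightener stands on it.
- gauge: Bystander: loose black bakelite pressure gauge lying face up, 84 mm across, 36 mm tall, with a brass fitting; origin at the centre of its underside.
- valve: Bystander: loose brass needle valve body, 74 mm long, 36 mm wide, 66 mm tall; origin at the centre of its underside.
- housing: Bystander: loose grey plastic register gear housing, 80 x 70 x 50 mm; origin at the centre of its underside.
- toggle0_tip (a point): Bystander: ball tip of the first chrome toggle (smallest y when the bank is square) of four on a fixed dark bank 50 x 200 x 22 mm; tip about 50 mm above the panel.
- toggle1_tip (a point): Bystander: tip of the second chrome toggle, 48 mm from the first.
- toggle2_tip (a point): Bystander: tip of the third chrome toggle.
- toggle3_tip (a point): Bystander: tip of the fourth chrome toggle.

How it is judged (in metres and radians):
On the way, in this order (a step that is already met when the one before it is completed fails the run):
1. the straightener hangs upright in the collar, its lugs through the slots and on the ledge, not yet in the notches (z of straightener_center in the frame of collar between 0.063 and 0.067 m and horizontal distance between straightener_center and collar below 0.005 m and angle between straightener_center's own z axis and vertical below 0.1 rad), for 0.1 s.
2. its lugs have dropped into the locking notches (z of straightener_center in the frame of collar below 0.0618 m and horizontal distance between straightener_center and collar below 0.005 m and angle between straightener_center's own z axis and vertical below 0.1 rad), for 0.2 s.
At the end, for the whole second after the job is handed in: The straightener hangs at rest and upright (within 0.1 rad) in the collar, its axis within 5 mm of the collar's, both lugs down in the locking notches (its centre 57 to 61.8 mm above the collar's underside; on the ledge it would be 65 mm), and nothing holds it (all of step 2 and z of straightener_center in the frame of collar above 0.057 m and linear speed of straightener below 0.02 m/s); the robot touches nothing.
It fails at once if straightener and collar pressed or turned against each other with more than 25 N (contact force between straightener and collar above 25 N).
It fails at once if the gauge, valve body or gear housing shifted by more than 10 mm (distance of any of gauge, valve, housing from where it was at the start of the episode above 0.01 m).
It fails at once if a toggle switch tip moved by more than 6 mm (distance of any of toggle0_tip, toggle1_tip, toggle2_tip, toggle3_tip from where it was at the start of the episode above 0.006 m).
It also fails if it takes over 67 s, if anything falls off the work surface, if the arm or the gripper's body presses on something with over 40 N, if the wrist force passes 120 N, or if a joint passes its speed limit or range.

## Working session

There is one attempt and no reset: what is moved stays moved. The work goes in short steps, Python scripts to look and compute and a tool call to move; the robot and the scene stay as the last step left them, time stands still between calls to the robot, and variables do not carry over. Pictures are saved under pics/ and viewed, at most 10 in all, crops included, and the job is handed in when it is done.

Besides the shell and the picture viewer there is one more tool, called in YAML: its name, and indented under it one key for each argument. servo_tool: Moves the arm, as the interface text tells. Its arguments: {"type":"object","properties":{"moves":{"type":"array","items":{"type":"object","properties":{"jaw":{"type":"number"},"dx":{"type":"number"},"dy":{"type":"number"},"dz":{"type":"number"},"rx":{"type":"number"},"ry":{"type":"number"},"rz":{"type":"number"}}}},"force":{"type":"number"}},"required":["moves"]}

```bash
mkdir -p pics
cat > h.py <<'E'
import numpy as np,cv2
from rig import manip
def grab(n):
    f=manip.grab_frame(n); return f
def pts(f):
    d=f['depth']; v,u=np.mgrid[:420,:560]
    P=np.stack([(u-f['cx'])/f['fx']*d,-(v-f['cy'])/f['fy']*d,-d],-1)
    T=np.array(f['cam_to_world']); return P@T[:3,:3].T+T[:3,3]
E
python3 - <<'E'
from h import *
for n in('scene','top'):
    f=grab(n); cv2.imwrite(f'pics/{n}0.png',f['img']); np.savez(f'{n}0.npz',**f); print(n,f['fx'],f['cx'],f['cy'],f['cam_to_world'],[k for k in f])
o=manip.get_obs();print(o,manip.finger_overhang)
E
```

```text
scene 455.9382326516615 279.99897546779766 208.3235433338352 [[ 0.72708342 -0.50408869  0.46609473  1.11041793]
 [ 0.68641765  0.54703412 -0.47914976 -0.50855035]
 [-0.01343574  0.66831749  0.74375481  0.92897544]
 [ 0.          0.          0.          1.        ]] ['img', 'depth', 'fx', 'fy', 'cx', 'cy', 'cam_to_world']
top 517.286882227809 280.46130508306675 212.90697145427282 [[-0.00941293  0.99715382 -0.07480408  0.47876042]
 [-0.99990273 -0.01015605 -0.00956     0.02017854]
 [-0.01029251  0.07470681  0.99715242  1.55584097]
 [ 0.          0.          0.          1.        ]] ['img', 'depth', 'fx', 'fy', 'cx', 'cy', 'cam_to_world']
{'clock': 0.1, 'qpos': array([72.25000101, 26.83053468, -0.66482514, 91.87484998,  0.34379885,
       61.38659442, -3.225086  ]), 'qd': array([ 0.01163405, -0.16603641,  0.00289661, -0.16590412, -0.04274082,
       -0.1039382 , -0.0534407 ]), 'joint_efforts': array([ 1.46437927e-03, -5.21644092e+01, -1.20224667e-02, -2.44366121e+01,
       -5.67398791e-02,  1.40495095e-02,  7.03990577e-05]), 'position': array([ 0.17117148, -0.62653651,  0.22474608]), 'eef_rot': array([[ 9.64634302e-01,  2.63591331e-01, -5.23207894e-04],
       [ 2.63591825e-01, -9.64633171e-01,  1.48123922e-03],
       [-1.14261872e-04, -1.56676749e-03, -9.99998766e-01]]), 'wrist_force': array([-0.24037643,  0.58754617,  0.38614033]), 'moment': array([-0.02152594,  0.06003208, -0.02407818]), 'gripper_force': 0.0, 'gripper_width': 0.0917021194508272} 0.011
```

View pics/scene0.png

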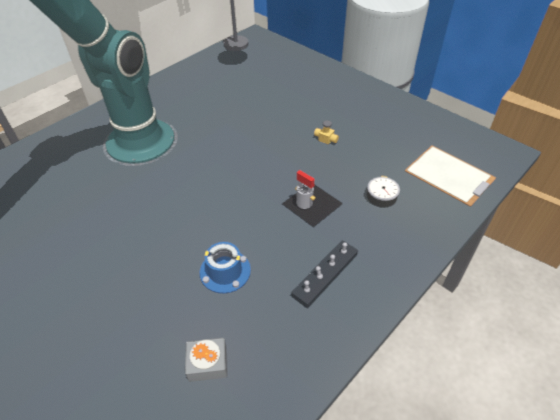

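View pics/top0.png

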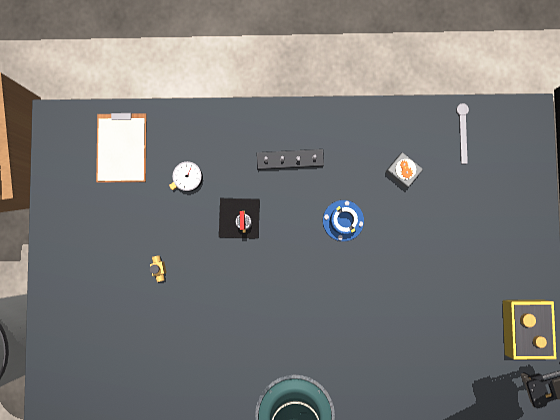

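The straightener stands at top px (242,222), scene (305,190). The collar is at top (345,220), scene (223,262), with yellow dabs on its rim. The toggles, gauge and housing are clear of the path.

```bash
cat >> h.py <<'E'
def ray(f,uv,z):
    uv=np.atleast_2d(np.float64(uv)); T=np.array(f['cam_to_world'])
    d=np.c_[(uv[:,0]-f['cx'])/f['fx'],-(uv[:,1]-f['cy'])/f['fy'],-np.ones(len(uv))]@T[:3,:3].T
    return T[:3,3]+d*((z-T[2,3])/d[:,2])[:,None]
def mask(f,box,lo,hi):
    x0,y0,x1,y1=box; m=np.zeros((420,560),bool)
    h=cv2.cvtColor(f['img'],cv2.COLOR_BGR2HSV)
    m[y0:y1,x0:x1]=cv2.inRange(h[y0:y1,x0:x1],lo,hi)>0
    return m
E
python3 - <<'E'
from h import *
np.set_printoptions(precision=4,suppress=True)
R={'scene':((285,165,325,215),(190,235,260,295)),'top':((228,200,260,245),(315,190,375,248))}
for n in R:
    f={k:v for k,v in np.load(f'{n}0.npz').items()}; P=pts(f)
    a,b=R[n]
    m=mask(f,a,(0,150,60),(8,255,255))|mask(f,a,(172,150,60),(180,255,255))
    Q=P[m]; print(n,'red',m.sum(),'z',np.percentile(Q[:,2],[5,50,95]))
    t=m&(P[...,2]>.109); v,u=np.nonzero(t); 
    if len(u): W=ray(f,np.c_[u,v],.114); print(' top face',len(u),W.mean(0),cv2.minAreaRect(np.float32(W[:,:2]*1000)))
    # collar blue foot: ray to z=.006
    m=mask(f,b,(100,120,30),(130,255,255)); Q=P[m]; g=abs(Q[:,2]-.006)<.006
    v,u=np.nonzero(m); W=ray(f,np.c_[u,v][g],.006)
    (c,r)=cv2.minEnclosingCircle(np.float32(W[:,:2]*1000)); print(' foot',c,r,g.sum())
    m=mask(f,b,(18,120,100),(35,255,255)); k,l,s,ce=cv2.connectedComponentsWithStats(m.astype('uint8'))
    for i in range(1,k): print(' dab',s[i,4],ce[i],ray(f,ce[i],.065)[0], np.median(P[l==i],0))
    m=np.zeros((420,560),bool); m[b[1]:b[3],b[0]:b[2]]=1; h=cv2.cvtColor(f['img'],cv2.COLOR_BGR2HSV)
    m&=(h[...,1]<60)&(h[...,2]>120)&(abs(P[...,2]-.065)<.008)
    v,u=np.nonzero(m);W=ray(f,np.c_[u,v],.065); print(' ring',m.sum(),np.median(P[m][:,2]),cv2.minEnclosingCircle(np.float32(W[:,:2]*1000)))
    # collar top points
    m=np.zeros((420,560),bool); m[b[1]:b[3],b[0]:b[2]]=1; m&=abs(P[...,2]-.065)<.006
    v,u=np.nonzero(m);W=ray(f,np.c_[u,v],.065); print(' rim',m.sum(),cv2.minEnclosingCircle(np.float32(W[:,:2]*1000)))
    x0,y0,x1,y1=a; cr=f['img'][y0-5:y1+5,x0-5:x1+5]; cr=cv2.resize(cr,(400,400),interpolation=0)
    x0,y0,x1,y1=b; c2=cv2.resize(f['img'][y0:y1,x0:x1],(400,400),interpolation=0)
    cv2.imwrite(f'pics/{n}crop.png',np.hstack([cr,c2]))
a=cv2.imread('pics/scenecrop.png');b=cv2.imread('pics/topcrop.png'); cv2.imwrite('pics/c.png',cv2.resize(np.vstack([a,b]),(600,600)))
E
```

```text
scene red 156 z [0.0933 0.1093 0.1151]
 top face 79 [0.5704 0.1408 0.114 ] ((570.0044555664062, 140.48052978515625), (50.187137603759766, 15.847038269042969), 3.620708703994751)
 foot (573.0242919921875, -152.90065002441406) 61.645973205566406 623
 dab 7 [206. 253.] [ 0.538  -0.1723  0.065 ] [ 0.5376 -0.1719  0.066 ]
 dab 6 [237.6667 257.5   ] [ 0.6021 -0.1305  0.065 ] [ 0.6022 -0.1317  0.0661]
 ring 301 0.06408134694431078 ((571.3860473632812, -153.8460693359375), 41.14974594116211)
 rim 562 ((571.82470703125, -154.42330932617188), 43.49900817871094)
top red 82 z [0.0067 0.1133 0.1199]
 top face 67 [0.57   0.1429 0.114 ] ((569.5014038085938, 142.97317504882812), (48.240989685058594, 10.98879337310791), 3.1283745765686035)
 foot (571.7694091796875, -151.49755859375) 62.419334411621094 647
 dab 3 [338.     208.6667] [ 0.6012 -0.1319  0.065 ] [ 0.6018 -0.1339  0.0591]
 dab 8 [352.5 230. ] [ 0.5391 -0.1725  0.065 ] [ 0.5402 -0.1725  0.0632]
 ring 201 0.06439182439934554 ((573.7384643554688, -149.1588897705078), 38.05510711669922)
 rim 359 ((572.5537109375, -151.88233947753906), 41.391170501708984)
```

View pics/c.png

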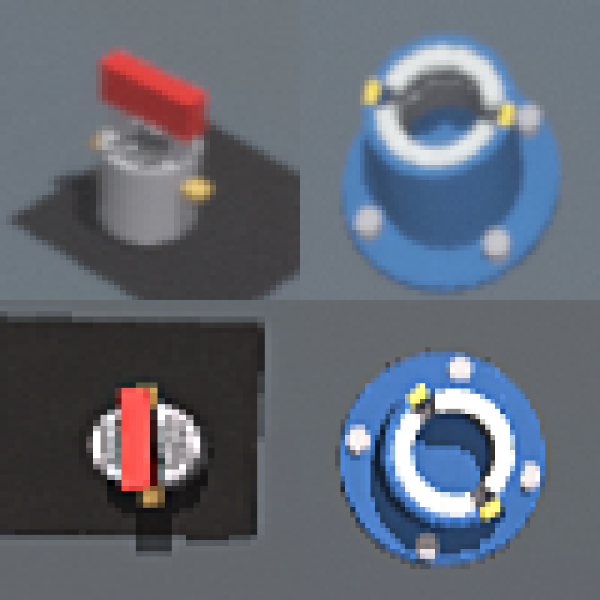

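The crops confirm it. The red bar is along x (about 3.4°), with the lugs visible. The collar dabs lie at about 33°. Both views agree: straightener (0.570, 0.142), collar (0.571, -0.152).

servo_tool:
  moves:
    - {"jaw":1,"dx":36,"dy":-39}
    - {"dx":36,"dy":-39}
    - {"dx":36,"dy":-39}
    - {"dx":36,"dy":-39}
    - {"dx":36,"dy":-39}
    - {"dx":36,"dy":-39}
    - {"dx":36,"dy":-39}
    - {"dx":36,"dy":-39}
    - {"dx":36,"dy":-39}
    - {"dx":36,"dy":-39}

```text
invalid input
```

servo_tool:
  moves:
    - {"dx":38,"dy":-41}
    - {"dx":38,"dy":-41}
    - {"dx":38,"dy":-41}
    - {"dx":38,"dy":-41}
    - {"dx":38,"dy":-41}
    - {"dx":38,"dy":-41}
    - {"rz":0.1}
    - {"rz":0.1}
    - {}
    - {}

```text
invalid input
```

```bash
cat >> h.py <<'E'
def go(x,y,z,yaw):
    o=manip.get_obs(); R=np.array(o['eef_rot']); p=np.array(o['position'])
    a=np.radians(yaw); G=np.array([[np.cos(a),np.sin(a),0],[np.sin(a),-np.cos(a),0],[0,0,-1]])
    rv=cv2.Rodrigues(R.T@G)[0].ravel()
    np.set_printoptions(precision=4,suppress=True)
    print('t',o['clock'],'p',p,'yaw',np.degrees(np.arctan2(R[1,0],R[0,0])),'F',o['wrist_force'],'M',o['moment'],'w',o['gripper_width'],'q7',o['qpos'][6])
    print('dtool mm',R.T@(np.array([x,y,z])-p)*1000,'rv',rv)
E
python3 - <<'E'
from h import *
go(.570,.142,.2,3.4)
E
```

```text
t 0.1 p [ 0.1712 -0.6265  0.2247] yaw 15.283295721015865 F [-0.2404  0.5875  0.3861] M [-0.0215  0.06   -0.0241] w 0.0917021194508272 q7 -3.2250860044975544
dtool mm [ 587.3064 -636.1893   25.6758] rv [-0.0015  0.0003  0.2074]
```

Every key seems to be needed in each row.

servo_tool:
  moves:
    - {"jaw":1,"dx":36,"dy":-39,"dz":0,"rx":0,"ry":0,"rz":0}
    - {"jaw":1,"dx":36,"dy":-39,"dz":0,"rx":0,"ry":0,"rz":0}
    - {"jaw":1,"dx":36,"dy":-39,"dz":0,"rx":0,"ry":0,"rz":0}
    - {"jaw":1,"dx":36,"dy":-39,"dz":0,"rx":0,"ry":0,"rz":0}
    - {"jaw":1,"dx":36,"dy":-39,"dz":0,"rx":0,"ry":0,"rz":0}
    - {"jaw":1,"dx":36,"dy":-39,"dz":0,"rx":0,"ry":0,"rz":0}
    - {"jaw":1,"dx":36,"dy":-39,"dz":0,"rx":0,"ry":0,"rz":0}
    - {"jaw":1,"dx":36,"dy":-39,"dz":0,"rx":0,"ry":0,"rz":0}
    - {"jaw":1,"dx":36,"dy":-39,"dz":0,"rx":0,"ry":0,"rz":0}
    - {"jaw":1,"dx":36,"dy":-39,"dz":0,"rx":0,"ry":0,"rz":0}

```text
clock: 1.35
position: [0.4162, -0.1543, 0.2256]
eef_rot: [[0.965, 0.263, 0.0], [0.263, -0.965, -0.0], [-0.0, 0.0, -1.0]]
wrist_force: [0.9, -0.6, -0.2]
gripper_width: 0.0921
gripper_force: 0.0
```

servo_tool:
  moves:
    - {"jaw":1,"dx":38,"dy":-41,"dz":0,"rx":0,"ry":0,"rz":0}
    - {"jaw":1,"dx":38,"dy":-41,"dz":0,"rx":0,"ry":0,"rz":0}
    - {"jaw":1,"dx":38,"dy":-41,"dz":0,"rx":0,"ry":0,"rz":0}
    - {"jaw":1,"dx":38,"dy":-41,"dz":0,"rx":0,"ry":0,"rz":0}
    - {"jaw":1,"dx":38,"dy":-41,"dz":0,"rx":0,"ry":0,"rz":0}
    - {"jaw":1,"dx":38,"dy":-41,"dz":0,"rx":0,"ry":0,"rz":0}
    - {"jaw":1,"dx":0,"dy":0,"dz":0,"rx":0,"ry":0,"rz":0.105}
    - {"jaw":1,"dx":0,"dy":0,"dz":0,"rx":0,"ry":0,"rz":0.1}
    - {"jaw":1,"dx":0,"dy":0,"dz":0,"rx":0,"ry":0,"rz":0}
    - {"jaw":1,"dx":0,"dy":0,"dz":0,"rx":0,"ry":0,"rz":0}

```text
clock: 2.6
position: [0.5708, 0.1413, 0.2254]
eef_rot: [[0.998, 0.063, -0.0], [0.063, -0.998, -0.0], [-0.0, 0.0, -1.0]]
wrist_force: [0.1, -0.4, 0.1]
gripper_width: 0.0921
gripper_force: 0.0
```

Run:
```python
from h import *
go(.570,.142,.092,3.4)
```

```text
t 2.6 p [0.5708 0.1413 0.2254] yaw 3.6239008570125804 F [ 0.0804 -0.4104  0.1344] M [0.0001 0.0463 0.0119] w 0.09212752132592604 q7 -113.32325609480804
dtool mm [ -0.6596  -0.7661 133.4077] rv [0.0002 0.0003 0.0039]
```

servo_tool:
  moves:
    - {"jaw":1,"dx":-0.5,"dy":-0.5,"dz":30,"rx":0,"ry":0,"rz":0}
    - {"jaw":1,"dx":0,"dy":0,"dz":35,"rx":0,"ry":0,"rz":0}
    - {"jaw":1,"dx":0,"dy":0,"dz":35,"rx":0,"ry":0,"rz":0}
    - {"jaw":1,"dx":0,"dy":0,"dz":33,"rx":0,"ry":0,"rz":0}
    - {"jaw":0.3,"dx":0,"dy":0,"dz":0,"rx":0,"ry":0,"rz":0}
    - {"jaw":0.2,"dx":0,"dy":0,"dz":0,"rx":0,"ry":0,"rz":0}
    - {"jaw":0.1,"dx":0,"dy":0,"dz":0,"rx":0,"ry":0,"rz":0}
    - {"jaw":0,"dx":0,"dy":0,"dz":0,"rx":0,"ry":0,"rz":0}
    - {"jaw":0,"dx":0,"dy":0,"dz":0,"rx":0,"ry":0,"rz":0}
    - {"jaw":0,"dx":0,"dy":0,"dz":0,"rx":0,"ry":0,"rz":0}
  force: 30

```text
clock: 3.85
position: [0.5705, 0.1419, 0.0928]
eef_rot: [[0.998, 0.062, 0.0], [0.062, -0.998, -0.0], [0.0, 0.0, -1.0]]
wrist_force: [0.1, -1.0, -0.6]
gripper_width: 0.0341
gripper_force: 0.0
```

Still closing. Let it finish, then lift.

servo_tool:
  moves:
    - {"jaw":0,"dx":0,"dy":0,"dz":0,"rx":0,"ry":0,"rz":0}
    - {"jaw":0,"dx":0,"dy":0,"dz":0,"rx":0,"ry":0,"rz":0}
    - {"jaw":0,"dx":0,"dy":0,"dz":0,"rx":0,"ry":0,"rz":0}
    - {"jaw":0,"dx":0,"dy":0,"dz":0,"rx":0,"ry":0,"rz":0}
    - {"jaw":0,"dx":0,"dy":0,"dz":0,"rx":0,"ry":0,"rz":0}
    - {"jaw":0,"dx":0,"dy":0,"dz":0,"rx":0,"ry":0,"rz":0}

```text
clock: 4.6
position: [0.5702, 0.1421, 0.0924]
eef_rot: [[0.998, 0.062, -0.0], [0.062, -0.998, 0.0], [-0.0, -0.0, -1.0]]
wrist_force: [-0.6, 1.2, -1.0]
gripper_width: 0.0119
gripper_force: 30.0
```

Run:
```python
from h import *
go(.571,-.152,.23,33)
```

```text
t 4.6 p [0.5702 0.1421 0.0924] yaw 3.5425518510382377 F [-0.608   1.1513 -0.9772] M [0.3532 0.0614 0.003 ] w 0.011894613779957295 q7 -117.88468408532513
dtool mm [ -17.4466  293.5763 -137.6109] rv [-0.0003  0.0002 -0.5141]
```

servo_tool:
  moves:
    - {"jaw":0,"dx":0,"dy":0,"dz":-10,"rx":0,"ry":0,"rz":0}
    - {"jaw":0,"dx":0,"dy":0,"dz":-25,"rx":0,"ry":0,"rz":0}
    - {"jaw":0,"dx":0,"dy":0,"dz":-30,"rx":0,"ry":0,"rz":0}
    - {"jaw":0,"dx":0,"dy":0,"dz":-25,"rx":0,"ry":0,"rz":0}
    - {"jaw":0,"dx":-2,"dy":40,"dz":-10,"rx":0,"ry":0,"rz":0}
    - {"jaw":0,"dx":-3,"dy":50,"dz":0,"rx":0,"ry":0,"rz":0}
    - {"jaw":0,"dx":-3,"dy":55,"dz":0,"rx":0,"ry":0,"rz":0}
    - {"jaw":0,"dx":-3,"dy":55,"dz":0,"rx":0,"ry":0,"rz":0}
    - {"jaw":0,"dx":-3,"dy":50,"dz":0,"rx":0,"ry":0,"rz":0}
    - {"jaw":0,"dx":-3,"dy":43.5,"dz":0,"rx":0,"ry":0,"rz":0}

```text
clock: 5.85
position: [0.5709, -0.1547, 0.1929]
eef_rot: [[0.998, 0.06, -0.0], [0.06, -0.998, -0.001], [-0.0, 0.001, -1.0]]
wrist_force: [1.0, -0.1, -3.0]
gripper_width: 0.0116
gripper_force: 30.0
```

servo_tool:
  moves:
    - {"jaw":0,"dx":0,"dy":0,"dz":0,"rx":0,"ry":0,"rz":-0.1}
    - {"jaw":0,"dx":0,"dy":0,"dz":0,"rx":0,"ry":0,"rz":-0.1}
    - {"jaw":0,"dx":0,"dy":0,"dz":0,"rx":0,"ry":0,"rz":-0.1}
    - {"jaw":0,"dx":0,"dy":0,"dz":0,"rx":0,"ry":0,"rz":-0.1}
    - {"jaw":0,"dx":0,"dy":0,"dz":0,"rx":0,"ry":0,"rz":-0.115}
    - {"jaw":0,"dx":0,"dy":0,"dz":0,"rx":0,"ry":0,"rz":0}
    - {"jaw":0,"dx":0,"dy":0,"dz":0,"rx":0,"ry":0,"rz":0}
    - {"jaw":0,"dx":0,"dy":0,"dz":0,"rx":0,"ry":0,"rz":0}

```text
clock: 6.85
position: [0.5714, -0.1521, 0.1926]
eef_rot: [[0.839, 0.544, -0.0], [0.544, -0.839, -0.0], [-0.0, 0.0, -1.0]]
wrist_force: [-0.9, 0.4, -2.9]
gripper_width: 0.0121
gripper_force: 30.0
```

Run:
```python
from h import *
go(.571,-.152,.166,33)
f=grab('scene');f2=grab('top');np.savez('s1.npz',**f);np.savez('t1.npz',**f2)
cv2.imwrite('pics/d.png',np.hstack([cv2.resize(f['img'][150:310,150:310],(400,400),interpolation=0),cv2.resize(f2['img'][150:310,270:430],(400,400),interpolation=0)]))
```

```text
t 6.85 p [ 0.5714 -0.1521  0.1926] yaw 32.98180357239056 F [-0.9429  0.3638 -2.8737] M [-0.0616 -0.0357  0.0324] w 0.012112139310404828 q7 -57.06373888820876
dtool mm [-0.2908 -0.3464 26.6496] rv [ 0.0002  0.0002 -0.0003]
```

View pics/d.png

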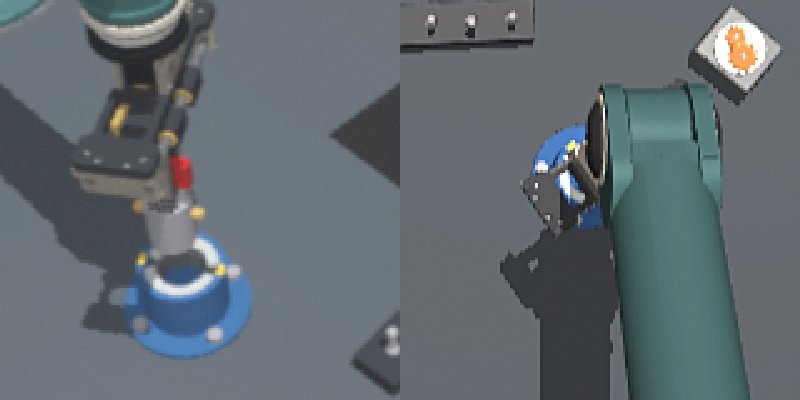

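The tool holds the piece upright above the collar. In the left crop the lugs (px ~206) line up with the dabs below (px ~259-269).

servo_tool:
  moves:
    - {"jaw":0,"dx":0,"dy":0,"dz":15,"rx":0,"ry":0,"rz":0}
    - {"jaw":0,"dx":0,"dy":0,"dz":15,"rx":0,"ry":0,"rz":0}
    - {"jaw":0,"dx":0,"dy":0,"dz":8,"rx":0,"ry":0,"rz":0}
    - {"jaw":0,"dx":0,"dy":0,"dz":3,"rx":0,"ry":0,"rz":0}
    - {"jaw":0,"dx":0,"dy":0,"dz":3,"rx":0,"ry":0,"rz":0}
    - {"jaw":0,"dx":0,"dy":0,"dz":2,"rx":0,"ry":0,"rz":0}
    - {"jaw":0,"dx":0,"dy":0,"dz":2,"rx":0,"ry":0,"rz":0}
    - {"jaw":0,"dx":0,"dy":0,"dz":0,"rx":0,"ry":0,"rz":0}

```text
clock: 7.95
position: [0.5715, -0.152, 0.1446]
eef_rot: [[0.838, 0.545, -0.0], [0.545, -0.838, -0.0], [-0.0, 0.0, -1.0]]
wrist_force: [-0.1, -0.9, -2.5]
gripper_width: 0.0119
gripper_force: 30.0
```

servo_tool:
  moves:
    - {"jaw":0,"dx":0,"dy":0,"dz":3,"rx":0,"ry":0,"rz":0}
    - {"jaw":0,"dx":0,"dy":0,"dz":4,"rx":0,"ry":0,"rz":0}
    - {"jaw":0,"dx":0,"dy":0,"dz":5,"rx":0,"ry":0,"rz":0}
    - {"jaw":0,"dx":0,"dy":0,"dz":5,"rx":0,"ry":0,"rz":0}
    - {"jaw":0,"dx":0,"dy":0,"dz":5,"rx":0,"ry":0,"rz":0}
    - {"jaw":0,"dx":0,"dy":0,"dz":5,"rx":0,"ry":0,"rz":0}
    - {"jaw":0,"dx":0,"dy":0,"dz":2,"rx":0,"ry":0,"rz":0}
    - {"jaw":0,"dx":0,"dy":0,"dz":0,"rx":0,"ry":0,"rz":0}

```text
clock: 8.95
position: [0.5715, -0.152, 0.1154]
eef_rot: [[0.838, 0.545, -0.0], [0.545, -0.838, 0.0], [-0.0, -0.0, -1.0]]
wrist_force: [-0.2, -1.3, -3.3]
gripper_width: 0.0121
gripper_force: 30.0
```

Run:
```python
from h import *
go(.571,-.152,.098,33)
f=grab('scene')
cv2.imwrite('pics/e.png',cv2.resize(f['img'][200:300,170:290],(720,600),interpolation=cv2.INTER_CUBIC))
```

```text
t 8.95 p [ 0.5715 -0.152   0.1154] yaw 33.047141581764706 F [-0.2404 -1.3254 -3.2608] M [ 0.0134 -0.0576  0.0023] w 0.012081083339716218 q7 -59.70521462839592
dtool mm [-0.3815 -0.2708 17.4064] rv [-0.0002  0.0002  0.0008]
```

View pics/e.png

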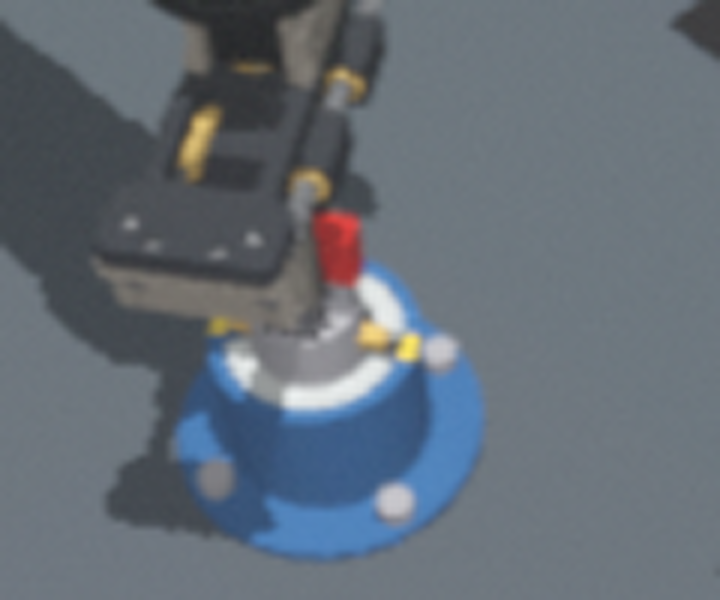

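The right lug (375,332) sits over its slot, in line with the yellow dab (408,347). Continue slowly.

servo_tool:
  moves:
    - {"jaw":0,"dx":0,"dy":0,"dz":1.5,"rx":0,"ry":0,"rz":0}
    - {"jaw":0,"dx":0,"dy":0,"dz":1.5,"rx":0,"ry":0,"rz":0}
    - {"jaw":0,"dx":0,"dy":0,"dz":1,"rx":0,"ry":0,"rz":0}
    - {"jaw":0,"dx":0,"dy":0,"dz":0,"rx":0,"ry":0,"rz":0}

```text
clock: 9.5
position: [0.5715, -0.152, 0.1115]
eef_rot: [[0.838, 0.545, -0.0], [0.545, -0.838, -0.0], [-0.0, -0.0, -1.0]]
wrist_force: [-0.8, -0.5, -2.7]
gripper_width: 0.0119
gripper_force: 30.0
```

servo_tool:
  moves:
    - {"jaw":0,"dx":0,"dy":0,"dz":2,"rx":0,"ry":0,"rz":0}
    - {"jaw":0,"dx":0,"dy":0,"dz":2,"rx":0,"ry":0,"rz":0}
    - {"jaw":0,"dx":0,"dy":0,"dz":2,"rx":0,"ry":0,"rz":0}
    - {"jaw":0,"dx":0,"dy":0,"dz":2,"rx":0,"ry":0,"rz":0}
    - {"jaw":0,"dx":0,"dy":0,"dz":1.5,"rx":0,"ry":0,"rz":0}
    - {"jaw":0,"dx":0,"dy":0,"dz":1,"rx":0,"ry":0,"rz":0}
    - {"jaw":0,"dx":0,"dy":0,"dz":0,"rx":0,"ry":0,"rz":0}

```text
clock: 10.38
position: [0.5715, -0.1521, 0.101]
eef_rot: [[0.838, 0.545, -0.0], [0.545, -0.838, -0.0], [-0.0, -0.0, -1.0]]
wrist_force: [-0.5, -0.4, -3.2]
gripper_width: 0.0119
gripper_force: 30.0
```

servo_tool:
  moves:
    - {"jaw":0,"dx":0,"dy":0,"dz":0.7,"rx":0,"ry":0,"rz":0}
    - {"jaw":0,"dx":0,"dy":0,"dz":0.7,"rx":0,"ry":0,"rz":0}
    - {"jaw":0,"dx":0,"dy":0,"dz":0.6,"rx":0,"ry":0,"rz":0}
    - {"jaw":0,"dx":0,"dy":0,"dz":0,"rx":0,"ry":0,"rz":0}

```text
clock: 10.88
position: [0.5715, -0.152, 0.099]
eef_rot: [[0.838, 0.545, -0.0], [0.545, -0.838, 0.0], [-0.0, -0.0, -1.0]]
wrist_force: [-0.8, 0.6, -3.5]
gripper_width: 0.012
gripper_force: 30.0
```

servo_tool:
  moves:
    - {"jaw":0,"dx":0,"dy":0,"dz":0.5,"rx":0,"ry":0,"rz":0}
    - {"jaw":0,"dx":0,"dy":0,"dz":0,"rx":0,"ry":0,"rz":0}

```text
clock: 11.12
position: [0.5715, -0.152, 0.0985]
eef_rot: [[0.838, 0.545, -0.0], [0.545, -0.838, -0.0], [-0.0, -0.0, -1.0]]
wrist_force: [0.6, 0.5, -3.7]
gripper_width: 0.012
gripper_force: 30.0
```

servo_tool:
  moves:
    - {"jaw":0,"dx":0,"dy":0,"dz":0.5,"rx":0,"ry":0,"rz":0}
    - {"jaw":0,"dx":0,"dy":0,"dz":0,"rx":0,"ry":0,"rz":0}

```text
clock: 11.38
position: [0.5716, -0.1521, 0.0984]
eef_rot: [[0.838, 0.545, 0.0], [0.545, -0.838, -0.0], [0.0, 0.0, -1.0]]
wrist_force: [-1.7, -0.6, 0.1]
gripper_width: 0.0117
gripper_force: 30.0
```

servo_tool:
  moves:
    - {"jaw":0,"dx":0,"dy":0,"dz":0.3,"rx":0,"ry":0,"rz":0}
    - {"jaw":0,"dx":0,"dy":0,"dz":0,"rx":0,"ry":0,"rz":0}

```text
clock: 11.62
position: [0.5716, -0.1521, 0.0983]
eef_rot: [[0.838, 0.545, 0.0], [0.545, -0.838, -0.0], [0.0, 0.0, -1.0]]
wrist_force: [-1.5, 0.7, 3.7]
gripper_width: 0.0115
gripper_force: 30.0
```

On the ledge, pressing about 7 N. Ease off and turn clockwise (positive rz) by about 22°.

servo_tool:
  moves:
    - {"jaw":0,"dx":0,"dy":0,"dz":-0.2,"rx":0,"ry":0,"rz":0}
    - {"jaw":0,"dx":0,"dy":0,"dz":0,"rx":0,"ry":0,"rz":0.03}
    - {"jaw":0,"dx":0,"dy":0,"dz":0,"rx":0,"ry":0,"rz":0.04}
    - {"jaw":0,"dx":0,"dy":0,"dz":0,"rx":0,"ry":0,"rz":0}

```text
clock: 12.12
position: [0.5721, -0.1523, 0.0983]
eef_rot: [[0.875, 0.485, 0.001], [0.485, -0.875, -0.001], [0.001, 0.001, -1.0]]
wrist_force: [-0.4, -1.4, 4.5]
gripper_width: 0.0117
gripper_force: 30.0
```

Run:
```python
from h import *
go(.5715,-.152,.098,4)
```

```text
t 12.125 p [ 0.5721 -0.1523  0.0983] yaw 28.988422840468285 F [-0.3552 -1.351   4.5297] M [-0.1512  0.1079 -0.0206] w 0.011662914473027058 q7 -63.81515626736739
dtool mm [-0.4164 -0.5649  0.2922] rv [ 0.0009 -0.0011  0.4361]
```

servo_tool:
  moves:
    - {"jaw":0,"dx":0,"dy":0,"dz":-0.2,"rx":0,"ry":0,"rz":0.05}
    - {"jaw":0,"dx":0,"dy":0,"dz":0,"rx":0,"ry":0,"rz":0.05}
    - {"jaw":0,"dx":0,"dy":0,"dz":0,"rx":0,"ry":0,"rz":0.05}
    - {"jaw":0,"dx":0,"dy":0,"dz":0,"rx":0,"ry":0,"rz":0.05}
    - {"jaw":0,"dx":0,"dy":0,"dz":0,"rx":0,"ry":0,"rz":0.05}
    - {"jaw":0,"dx":0,"dy":0,"dz":0,"rx":0,"ry":0,"rz":0.03}
    - {"jaw":0,"dx":0,"dy":0,"dz":0,"rx":0,"ry":0,"rz":0}

```text
clock: 13.0
position: [0.5721, -0.1524, 0.0983]
eef_rot: [[0.974, 0.225, 0.001], [0.225, -0.974, -0.001], [0.001, 0.001, -1.0]]
wrist_force: [1.1, -2.1, 3.3]
gripper_width: 0.0116
gripper_force: 30.0
```

Run:
```python
from h import *
go(.5715,-.152,.098,4)
```

```text
t 13.0 p [ 0.5721 -0.1524  0.0983] yaw 12.994276073445853 F [ 1.0787 -2.1214  3.3063] M [-0.4521 -0.1713 -0.0125] w 0.011636749744465007 q7 -77.44363782247702
dtool mm [-0.4628 -0.5293  0.3229] rv [ 0.0007 -0.0011  0.157 ]
```

servo_tool:
  moves:
    - {"jaw":0,"dx":0,"dy":0,"dz":0,"rx":0,"ry":0,"rz":0.035}
    - {"jaw":0,"dx":0,"dy":0,"dz":0,"rx":0,"ry":0,"rz":0.035}
    - {"jaw":0,"dx":0,"dy":0,"dz":0,"rx":0,"ry":0,"rz":0}

```text
clock: 13.38
position: [0.5717, -0.1522, 0.0983]
eef_rot: [[0.988, 0.155, 0.0], [0.155, -0.988, -0.0], [0.0, 0.0, -1.0]]
wrist_force: [0.9, -1.6, 3.3]
gripper_width: 0.0115
gripper_force: 30.0
```

servo_tool:
  moves:
    - {"jaw":0,"dx":0,"dy":0,"dz":0,"rx":0,"ry":0,"rz":0.03}
    - {"jaw":0,"dx":0,"dy":0,"dz":0,"rx":0,"ry":0,"rz":0.03}
    - {"jaw":0,"dx":0,"dy":0,"dz":0,"rx":0,"ry":0,"rz":0}

```text
clock: 13.75
position: [0.5715, -0.1521, 0.0982]
eef_rot: [[0.995, 0.096, -0.0], [0.096, -0.995, -0.0], [-0.0, 0.0, -1.0]]
wrist_force: [0.3, -1.9, 3.9]
gripper_width: 0.012
gripper_force: 30.0
```

Yaw is 5.5° and it still rides the ledge. Next step.

servo_tool:
  moves:
    - {"jaw":0,"dx":0,"dy":0,"dz":0,"rx":0,"ry":0,"rz":0.03}
    - {"jaw":0,"dx":0,"dy":0,"dz":0,"rx":0,"ry":0,"rz":0.03}
    - {"jaw":0,"dx":0,"dy":0,"dz":0,"rx":0,"ry":0,"rz":0}

```text
clock: 14.12
position: [0.5713, -0.1518, 0.0979]
eef_rot: [[0.999, 0.036, -0.001], [0.036, -0.999, 0.0], [-0.001, -0.0, -1.0]]
wrist_force: [0.9, -1.5, 2.6]
gripper_width: 0.0118
gripper_force: 30.0
```

Run:
```python
from h import *
go(.5715,-.152,.098,4)
```

```text
t 14.125 p [ 0.5713 -0.1518  0.0979] yaw 2.075093113126205 F [ 0.8914 -1.4729  2.5793] M [-0.1839 -0.192   0.0153] w 0.011750419387381049 q7 -86.76246999514314
dtool mm [ 0.2149  0.1916 -0.0852] rv [-0.0003  0.0005 -0.0336]
```

servo_tool:
  moves:
    - {"jaw":0,"dx":0,"dy":0,"dz":0,"rx":0,"ry":0,"rz":0.03}
    - {"jaw":0,"dx":0,"dy":0,"dz":0,"rx":0,"ry":0,"rz":0.03}
    - {"jaw":0,"dx":0,"dy":0,"dz":0,"rx":0,"ry":0,"rz":0}

```text
clock: 14.5
position: [0.571, -0.1512, 0.0976]
eef_rot: [[1.0, -0.023, -0.001], [-0.023, -1.0, 0.001], [-0.001, -0.001, -1.0]]
wrist_force: [-0.1, 1.7, -1.4]
gripper_width: 0.0118
gripper_force: 30.0
```

Run:
```python
from h import *
go(.5715,-.152,.098,4)
```

```text
t 14.5 p [ 0.571  -0.1512  0.0976] yaw -1.3293024774957978 F [-0.1095  1.6753 -1.4387] M [ 0.3305 -0.2071  0.0279] w 0.011820388123758515 q7 -89.68873964933032
dtool mm [ 0.5301  0.7378 -0.4275] rv [-0.0009  0.0013 -0.093 ]
```

The force has fallen to nearly the free weight, so this may be the notch. Test it by lowering.

servo_tool:
  moves:
    - {"jaw":0,"dx":0,"dy":0,"dz":0.4,"rx":0,"ry":0,"rz":0}
    - {"jaw":0,"dx":0,"dy":0,"dz":0,"rx":0,"ry":0,"rz":0}

```text
clock: 14.75
position: [0.5707, -0.1522, 0.0971]
eef_rot: [[1.0, -0.024, -0.002], [-0.024, -1.0, 0.0], [-0.002, -0.0, -1.0]]
wrist_force: [-0.6, 0.9, -3.5]
gripper_width: 0.0115
gripper_force: 30.0
```

Run:
```python
from h import *
go(.5715,-.152,.098,4)
```

```text
t 14.75 p [ 0.5707 -0.1522  0.0971] yaw -1.348904030991724 F [-0.5645  0.9143 -3.4701] M [0.088  0.0013 0.0406] w 0.011546637508391643 q7 -89.67716197010465
dtool mm [ 0.756  -0.2543 -0.9299] rv [-0.0001  0.0017 -0.0934]
```

It is free and below ledge level, so it is in the notch. Follow it down.

servo_tool:
  moves:
    - {"jaw":0,"dx":0,"dy":0,"dz":0.6,"rx":0,"ry":0,"rz":0}
    - {"jaw":0,"dx":0,"dy":0,"dz":0.6,"rx":0,"ry":0,"rz":0}
    - {"jaw":0,"dx":0,"dy":0,"dz":0,"rx":0,"ry":0,"rz":0}

```text
clock: 15.12
position: [0.5714, -0.1521, 0.0964]
eef_rot: [[1.0, -0.023, -0.0], [-0.023, -1.0, -0.0], [-0.0, 0.0, -1.0]]
wrist_force: [0.3, 0.2, -3.7]
gripper_width: 0.0117
gripper_force: 30.0
```

Run:
```python
from h import *
go(.571,-.152,.0938,-1.4)
```

```text
t 15.125 p [ 0.5714 -0.1521  0.0964] yaw -1.337109948653157 F [ 0.2583  0.2051 -3.7218] M [0.0035 0.007  0.0179] w 0.011711058598750703 q7 -89.70947201275773
dtool mm [-0.3863 -0.1147  2.6288] rv [0.0001 0.0003 0.0011]
```

servo_tool:
  moves:
    - {"jaw":0,"dx":0,"dy":0,"dz":0.6,"rx":0,"ry":0,"rz":0}
    - {"jaw":0,"dx":0,"dy":0,"dz":0.6,"rx":0,"ry":0,"rz":0}
    - {"jaw":0,"dx":0,"dy":0,"dz":0.6,"rx":0,"ry":0,"rz":0}
    - {"jaw":0,"dx":0,"dy":0,"dz":0.4,"rx":0,"ry":0,"rz":0}
    - {"jaw":0,"dx":0,"dy":0,"dz":0,"rx":0,"ry":0,"rz":0}

```text
clock: 15.75
position: [0.5715, -0.1521, 0.0943]
eef_rot: [[1.0, -0.023, -0.0], [-0.023, -1.0, -0.0], [-0.0, 0.0, -1.0]]
wrist_force: [0.1, 0.4, -2.8]
gripper_width: 0.0117
gripper_force: 30.0
```

Run:
```python
from h import *
go(.571,-.152,.0938,-1.4)
```

```text
t 15.75 p [ 0.5715 -0.1521  0.0943] yaw -1.3342591851528631 F [ 0.051   0.4358 -2.761 ] M [ 0.0448 -0.0035  0.0628] w 0.011703824117439811 q7 -89.76760761584099
dtool mm [-0.4679 -0.0714  0.5032] rv [0.0001 0.0001 0.0011]
```

servo_tool:
  moves:
    - {"jaw":0,"dx":0,"dy":0,"dz":0.5,"rx":0,"ry":0,"rz":0}
    - {"jaw":0,"dx":0,"dy":0,"dz":0.3,"rx":0,"ry":0,"rz":0}
    - {"jaw":0,"dx":0,"dy":0,"dz":0,"rx":0,"ry":0,"rz":0}

```text
clock: 16.12
position: [0.5715, -0.152, 0.0935]
eef_rot: [[1.0, -0.023, -0.0], [-0.023, -1.0, -0.0], [-0.0, 0.0, -1.0]]
wrist_force: [0.8, -0.5, -2.9]
gripper_width: 0.0114
gripper_force: 30.0
```

servo_tool:
  moves:
    - {"jaw":0.3,"dx":0,"dy":0,"dz":0,"rx":0,"ry":0,"rz":0}
    - {"jaw":0.4,"dx":0,"dy":0,"dz":0,"rx":0,"ry":0,"rz":0}
    - {"jaw":0.4,"dx":0,"dy":0,"dz":0,"rx":0,"ry":0,"rz":0}
    - {"jaw":0.4,"dx":0,"dy":0,"dz":0,"rx":0,"ry":0,"rz":0}
    - {"jaw":0.4,"dx":0,"dy":0,"dz":0,"rx":0,"ry":0,"rz":0}
    - {"jaw":0.4,"dx":0,"dy":0,"dz":0,"rx":0,"ry":0,"rz":0}
    - {"jaw":0.4,"dx":0,"dy":0,"dz":0,"rx":0,"ry":0,"rz":0}

```text
clock: 17.0
position: [0.5715, -0.1521, 0.0935]
eef_rot: [[1.0, -0.023, -0.0], [-0.023, -1.0, -0.0], [-0.0, 0.0, -1.0]]
wrist_force: [-0.9, 0.7, -0.8]
gripper_width: 0.037
gripper_force: 0.0
```

Released. Retreat upward and aside, then check.

servo_tool:
  moves:
    - {"jaw":0.4,"dx":0,"dy":0,"dz":-5,"rx":0,"ry":0,"rz":0}
    - {"jaw":0.4,"dx":0,"dy":0,"dz":-20,"rx":0,"ry":0,"rz":0}
    - {"jaw":0.4,"dx":0,"dy":0,"dz":-40,"rx":0,"ry":0,"rz":0}
    - {"jaw":0.4,"dx":0,"dy":0,"dz":-45,"rx":0,"ry":0,"rz":0}
    - {"jaw":0.4,"dx":0,"dy":0,"dz":-45,"rx":0,"ry":0,"rz":0}
    - {"jaw":0.4,"dx":-30,"dy":40,"dz":0,"rx":0,"ry":0,"rz":0}
    - {"jaw":0.4,"dx":-30,"dy":45,"dz":0,"rx":0,"ry":0,"rz":0}
    - {"jaw":0.4,"dx":-30,"dy":45,"dz":0,"rx":0,"ry":0,"rz":0}
    - {"jaw":0.4,"dx":0,"dy":45,"dz":0,"rx":0,"ry":0,"rz":0}
    - {"jaw":0.4,"dx":0,"dy":0,"dz":0,"rx":0,"ry":0,"rz":0}

```text
clock: 18.25
position: [0.4762, -0.3291, 0.2501]
eef_rot: [[1.0, -0.03, 0.001], [-0.03, -1.0, -0.002], [0.001, 0.002, -1.0]]
wrist_force: [-0.7, 0.1, 0.1]
gripper_width: 0.0368
gripper_force: 0.0
```

Run:
```python
from h import *
np.set_printoptions(precision=4,suppress=True)
S=[]
for n,a in (('scene',(190,200,260,285)),('top',(320,190,375,245))):
    f=grab(n); P=pts(f); S.append(f['img'])
    m=mask(f,a,(0,150,60),(8,255,255))|mask(f,a,(172,150,60),(180,255,255))
    print(n,m.sum(),np.percentile(P[m][:,2],[50,75,90,95]))
    t=m&(P[...,2]>.107); v,u=np.nonzero(t); W=ray(f,np.c_[u,v],.115); print(W.mean(0),cv2.minAreaRect(np.float32(W[:,:2]*1000)))
x=[cv2.resize(S[0][180:300,160:280],(400,400)),cv2.resize(S[1][160:280,290:410],(400,400))]
cv2.imwrite('pics/g.png',np.hstack(x))
```

```text
scene 150 [0.1131 0.1146 0.1159 0.1163]
[ 0.5725 -0.1544  0.115 ] ((572.5640258789062, -154.65582275390625), (14.3112154006958, 53.16227340698242), 87.87086486816406)
top 85 [0.1123 0.1144 0.1168 0.1188]
[ 0.5693 -0.1517  0.115 ] ((567.9952392578125, -151.29803466796875), (11.145322799682617, 44.70668411254883), 88.89437866210938)
```

View pics/g.png

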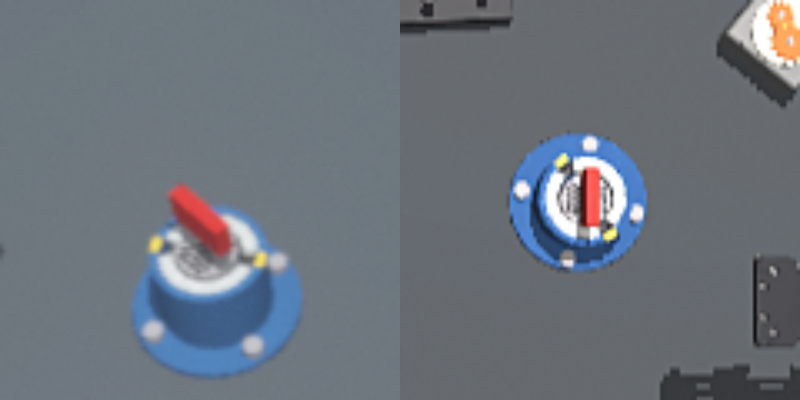

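The straightener hangs upright, its bar turned about 34° from the slots. The bar top is at about 0.115 m, which is the locked height (unlocked would be 0.120), and the gripper is clear.

```bash
python3 -c "
from rig import manip
print(manip.close_job())"
```

```text
the job is handed in; nothing more can be done
None
```

The straightener is locked in the collar's notches, upright and released, with the gripper clear; I handed the job in at about 18 s, and the hand-in call returned no verdict.

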